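Shift the bench gearbox from second into third

ROBOT

A 7-joint arm with a two-finger parallel gripper is mounted at the origin on the work surface. World frame = base frame: x ahead of the robot, y to its left, z up, the work surface at z = 0. Lengths are in m, angles in rad, forces in N, time in s.
With the tool pointing down it reaches from about 0.4 to 0.85 m from the base axis. Payload 10.4 kg.
Tool frame: the origin (TCP) lies midway between the tips of the shut fingers; the grasp point (between the pads) lies 19 mm behind it; z points along the fingers, y is the line along which they close (so a half turn about z gives the same grasp; the last joint's range is limited). The gripper opens to 85 mm and grips with 20 to 120 N. Pads are 22 mm wide; open, the fingers measure 114 mm over their backs; the gripper's body (76 mm by 85 mm) begins 54 mm behind the grasp point. The pads swing forward as they close: fully open they stand 13 mm farther back than shut.
Start: joints at [1.081, 0.332, -0.065, 1.46, 0.022, 1.35, -0.088], TCP at [0.281, -0.558, 0.231] pointing down, gripper open.
Joint ranges: [-2.6, 2.6], [-0.5, 2.12], [-1.47, 1.34], [0.16, 2.42], [-1.27, 4.41], [0.06, 2.06], [-2.6, 2.6]. Speed limits (rad/s): [2.22, 2.22, 2.79, 2.79, 3.14, 3.14, 3.14].

INTERFACE

Orientations are given as a 3x3 rotation matrix whose columns are the frame's x, y, z axes.
In Python, from station import env gives the robot as it stands.
- The arm moves only by the tool apply_moves, never from a script. Its argument "targets" is one flat list of numbers, 6 for each row, row after row: the shift along the tool's x, y, z each as a share of 0.025 m, from -1 to 1, then the turn, a rotation vector about the tool's x, y, z each as a share of 0.08 rad, from -1 to 1. In form: [dx, dy, dz, ax, ay, az, dx, dy, dz, ax, ay, az, ...]. A call has 1 to 10 rows; each row shifts and turns the commanded pose from where the row before left it, along the tool's axes as they then stand; what a row does not reach is not made up. A row lasts 1/10 s, in which the tool goes at most 50 mm and 8.59 degrees, less where a joint would pass 70% of its speed; a pose out of reach is approached as far as the arm can. A call with a number of a shift or a turn outside -1 to 1 is refused whole. A call with a gripper value outside its range is refused whole. "grip" is the opening, from 0 (shut) to 1 (fully open), set as the call begins (left out, the last holds). The fingers move at their own pace and stop on an object; the grip force is fixed at half the most. Time passes only in rows, so rows that do not move let the fingers close. It gives the time, the measured TCP pose, the force, the opening and the grip force at its end, in the units of the state.
- env.state(): the state, without advancing time (a new reading comes with each control period).
- env.camera(name): name is "scene" or "top"; returns the picture (480x640x3 uint8, red, green, blue); there is no depth.
- env.camera_info(name): a dict with "fx", "fy", "cx", "cy" (pixels), "R" (3x3) and "t" (3): a world point X has camera coordinates R X + t. Camera axes: x right, y down, z forward; pixel columns grow to the right and rows downward; lengths in m; the calibration is good to about 2 mm. A picture is of the moment at which its call begins. camera_info takes no time and is no camera call.
- env.hand_in(): hands the job in; it is judged then, once.
The state is a dict: "time_s": time; "joint_positions": joint angles; "dq": joint speeds; "joint_efforts": joint torques, N m; "tool_pos": TCP position; "tcp_rot": TCP orientation; "wrist_force": force on the tool from outside, world axes, zero at the start; "ft_torque": the same for the moment, N m; "width": opening from 0.0 (shut) to 1.0 (fully open); "finger_force": force on a finger pad.
Only numpy, scipy, OpenCV 4.12 (cv2) and the standard library are available. Lean on these libraries where they do the work, as an engineer would, in place of code of your own. Each camera call takes 0.05 s, during which the arm holds its last target. There are 200 camera calls.

TASK

The overhauled gearbox on the bench is standing in second gear, its lever pulled back in the left-hand lane of the gate. Push the lever with your fingertips, without taking hold of it, into third for the test run: out of second, across to the right through neutral, then forward until it is fully home, without running into first or fourth on the way. Leave the lever there and do not disturb the tools and parts lying about.

Things in the scene. Friction and masses are not known exactly. Their poses are not given: they have to be found in the camera images.
- gearbox: Grey cast gearbox, 395 mm long (x), fixed on a bench stand 220 mm wide. Origin on the bench, straight below the centre of the gate. +x is FORWARD (to the big round bell housing, away from the robot at yaw 0), +y LEFT, z up. The case top is 135 mm up; on it a 112 x 102 mm tower carries the steel gate plate, its top 191 mm up. Only the lever stands higher.
- gate_center (a point): Centre of the gate plate's top face, 191 mm up; axes as gearbox. The H opening: two lanes fore and aft, centres 25 mm left and right of here, 18 mm wide, 83 mm long, joined by the 18 mm wide neutral cross-slot. Tongues 32 mm wide part the lanes before and behind the cross-slot. From the robot's end: first = left lane forward, second left back, third = RIGHT lane FORWARD, fourth right back.
- knob (a point): Centre of the lever's black ball knob (40 mm diameter) on a 12 mm round stick, 190 mm above the lever's pivot, which lies inside the case 75 mm above the bench, below the gate centre. Knob centre 265 mm above the bench when upright, about 255 in gear; in gear it is about 52 mm before or behind and 40 mm left or right of the gate centre. z along the stick.
- lever_fore_aft (a joint): Lever's fore-and-aft angle, rad: 0 neutral, positive forward (first, third), negative back (second, fourth); stops, fully home, at -0.28 and +0.28. 0.1 rad is about 19 mm at the knob. Stays where it is left; about 5 N at the knob moves it.
- lever_across (a joint): Lever's sideways angle, rad, positive to the RIGHT (gearbox -y): left lane about -0.22, right lane +0.22, stops at +-0.245. It crosses only with the stick in the neutral cross-slot (lever_fore_aft within about 0.03 of 0; the tongues' rounded corners lead it in from about 0.05 off). In a lane it has about 0.03 of play each way. Stays where it is left; about 3 N at the knob moves it.
- bearing: Ball bearing, 47 mm outside diameter, 14 mm high, lying flat and loose on the case top in front of the tower. Origin: centre of its underside. Leave it alone.
- socket: Spanner socket, 30 mm diameter, 40 mm high, standing loose on the case top behind the tower (its top 175 mm above the bench). Origin: centre of its underside. Leave it alone.
- spanner: Loose spanner, 200 mm long along its x, lying on the bench to the left of the gearbox. Leave it alone.
- screwdriver: Loose screwdriver, 190 mm long along its x, lying on the bench to the left. Leave it alone.
- oil_can: Loose oil can, 72 mm diameter, body 92 mm high with a thin bent spout up to 158 mm, standing on the bench front left of the gearbox. Leave it alone.
- hammer: Loose hammer, 280 mm long along its x, lying on the bench to the right of the gearbox. Leave it alone.
- bolt_tray: Loose steel tray of bolts, 100 x 130 x 28 mm, on the bench rear right of the gearbox. Leave it alone.

How it is judged:
On the way, in this order (a step that is already met when the one before it is completed fails the run):
1. the lever is out of second, in neutral (value of joint lever_fore_aft between -0.1 and 0.1 rad), for 0.02 s.
2. the lever is across in the right-hand lane, not yet in third (value of joint lever_across above 0.17 rad and value of joint lever_fore_aft below 0.16 rad), for 0.02 s.
3. the lever is forward, home in third (value of joint lever_fore_aft above 0.245 rad and value of joint lever_across above 0.17 rad), for 0.2 s.
At the end, for the whole second after the job is handed in: The lever stands still in third: in the right-hand lane (lever_across above 0.17 rad) and forward within 0.035 rad of its stop (lever_fore_aft above 0.245 rad, about 7 mm at the knob). None of the loose tools and parts is more than 20 mm from where it was (all of step 3 and velocity of joint lever_fore_aft between -0.05 and 0.05 rad/s and distance of each of bearing, socket, spanner, screwdriver, oil_can, hammer, bolt_tray from where it was at the start of the episode below 0.02 m); the robot touches nothing.
It fails at once if the lever is run well into first (more than half way) (value of joint lever_fore_aft above 0.16 rad and value of joint lever_across below 0 rad).
It fails at once if the lever is run well into fourth (more than half way) (value of joint lever_fore_aft below -0.16 rad and value of joint lever_across above 0 rad).
It fails at once if the knob or the stick is taken between the fingers (distance between the grasp point and knob below 0.022 m or (horizontal distance between the grasp point and knob below 0.012 m and height (world z) of the grasp point below 0.245 m)).
It fails at once if a loose tool or part is knocked over, lifted or moved by more than 30 mm (distance of any of bearing, socket, spanner, screwdriver, oil_can, hammer, bolt_tray from where it was at the start of the episode above 0.03 m or angle between any of oil_can, socket's own z axis and vertical above 0.5 rad).
It fails at once if the arm or the gripper's body, not the fingers, pushes the lever or the gearbox (contact force between the arm and gearbox above 5 N).
It also fails if it takes over 51 s, if anything falls off the work surface, if the arm or the gripper's body presses on something with over 40 N, if the wrist force passes 120 N, or if a joint passes its speed limit or range.

## Working session

There is one attempt and no reset: what is moved stays moved. The work goes in short steps, Python scripts to look and compute and a tool call to move; the robot and the scene stay as the last step left them, time stands still between calls to the robot, and variables do not carry over. Pictures are saved under pics/ and viewed, at most 10 in all, crops included, and the job is handed in when it is done.

Besides the shell and the picture viewer there is one more tool, called after "Request:" as a command line: name --argument value ..., lists and objects as JSON in quotes. apply_moves: Moves the arm, as the interface text tells. Its arguments: {"type":"object","properties":{"targets":{"type":"array","items":{"type":"number","minimum":-1,"maximum":1}},"grip":{"type":"number"}},"required":["targets"]}

```bash
mkdir -p pics
python3 - <<'E'
from station import env
import cv2,numpy as np
for n in("scene","top"):
    cv2.imwrite(f"pics/{n}0.png",env.camera(n)[:,:,::-1])
    i=env.camera_info(n);print(n,{k:np.round(v,4).tolist() for k,v in i.items()})
s=env.state();print(s["time_s"],s["tool_pos"],np.round(s["tcp_rot"],3),s["width"],s["wrist_force"])
E
```

```text
scene {'fx': 436.1386, 'fy': 436.1386, 'cx': 315.6521, 'cy': 243.1771, 'R': [[0.3378, 0.9412, -0.0004], [0.6276, -0.2255, -0.7451], [-0.7014, 0.2515, -0.6669]], 't': [-0.1918, -0.2113, 1.2913]}
top {'fx': 596.5119, 'fy': 596.5119, 'cx': 314.6626, 'cy': 242.5812, 'R': [[-0.0094, -0.9997, -0.0233], [-0.9975, 0.011, -0.07], [0.0703, 0.0226, -0.9973]], 't': [0.0463, 0.5428, 1.1652]}
0.1 [ 0.28112226 -0.55781646  0.2306058 ] [[ 0.893  0.45  -0.001]
 [ 0.45  -0.893  0.001]
 [-0.    -0.001 -1.   ]] 0.9986229140809539 [-0.52702877  0.03561339 -0.43099698]
```

View pics/scene0.png

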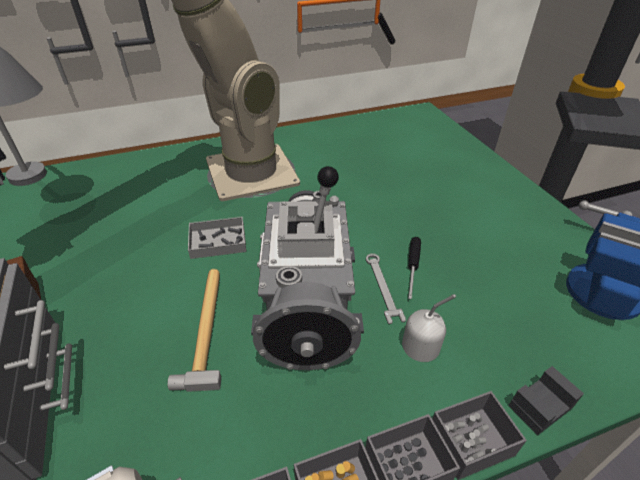

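View pics/top0.png

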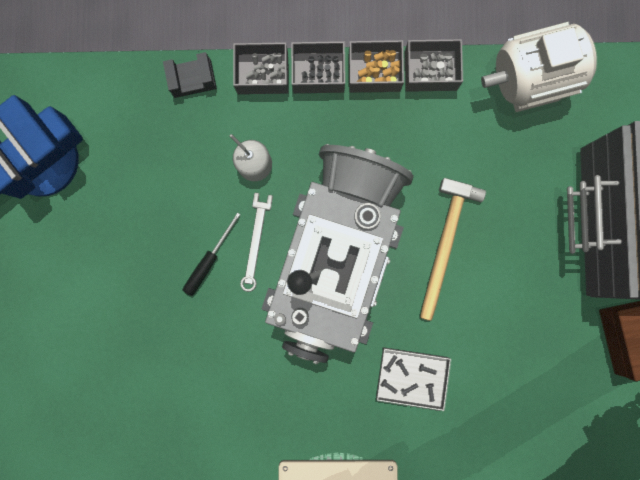

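The pictures show the gearbox yawed about 15° clockwise, seen from the robot. The knob is at about (300,282) in the top view and (328,177) in the scene view. I'll enlarge the top view to find the gate.

Run:
```python
import cv2
a=cv2.imread("pics/top0.png")[200:350,240:440]
cv2.imwrite("pics/c1.png",cv2.resize(a,None,fx=4,fy=4,interpolation=cv2.INTER_CUBIC))
```

```text
(no output)
```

View pics/c1.png

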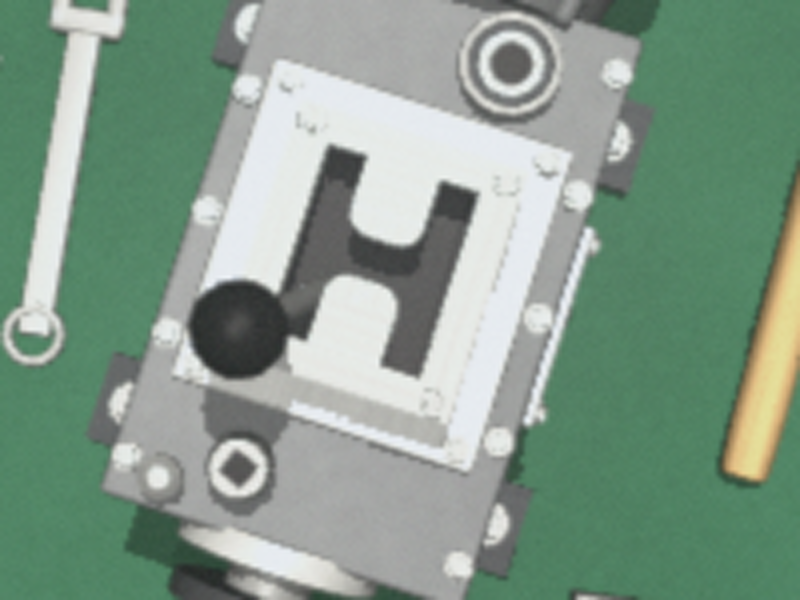

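```bash
cat > h.py <<'E'
from station import env
import numpy as np
def ray(n,u,v):
    i=env.camera_info(n);R=np.array(i["R"]);t=np.array(i["t"])
    d=R.T@np.array([(u-i["cx"])/i["fx"],(v-i["cy"])/i["fy"],1]);return -R.T@t,d
def atz(n,u,v,z):
    o,d=ray(n,u,v);return o+d*(z-o[2])/d[2]
def tri(p,q):
    A=[];b=[]
    for n,u,v in(p,q):
        o,d=ray(n,u,v);d/=np.linalg.norm(d);P=np.eye(3)-np.outer(d,d);A.append(P);b.append(P@o)
    return np.linalg.solve(sum(A),sum(b))
E
python3 - <<'E'
from h import *
f=lambda x,y:(240+x/4,200+y/4)
P={k:atz("top",*f(*c),.191)[:2] for k,c in dict(FL=(330,146),FR=(478,190),BR=(420,377)).items()}
print(P)
e=P["FR"]-P["BR"];print("yaw",np.arctan2(e[1],e[0]),np.linalg.norm(e)); l=P["FL"]-P["FR"];print("yaw2",np.arctan2(-l[0],l[1]),np.linalg.norm(l))
C=(P["FL"]+P["BR"])/2;print("C",C)
K=tri(("top",*f(239,328)),("scene",328,177));print("K",K)
for y in(np.arctan2(e[1],e[0]),np.arctan2(-l[0],l[1]),-.26):
    c,s=np.cos(y),np.sin(y);print("local K",np.array([[c,s],[-s,c]])@(K[:2]-C))
# plate outer base corners
print("socket",atz("top",*f(239,467),.175),"bearing",atz("top",*f(511,64),.149))
s=env.state();print(s["joint_positions"])
E
```

```text
{'FL': array([0.54133634, 0.02342278]), 'FR': array([ 0.5219365 , -0.03905818]), 'BR': array([ 0.44325186, -0.0134949 ])}
yaw -0.3141257597094103 0.08273302834676245
yaw2 -0.3010545130282113 0.06542341844098358
C [0.4922941  0.00496394]
K [0.46460388 0.06049051 0.25450516]
local K [-0.04349214  0.04425362]
local K [-0.04290999  0.04481832]
local K [-0.04103435  0.04654171]
socket [0.40532979 0.06391576 0.175     ] bearing [ 0.58022473 -0.05666441  0.149     ]
[ 1.08139594  0.332773   -0.06471934  1.4608825   0.02159023  1.34990438
 -0.08850806]
```

The gate centre is at about (0.493, 0.005), the yaw about -0.305, and the knob at (0.465, 0.060, 0.255). I'll shut the fingers and turn the tool so its y axis points gearbox forward. Then I'll come in behind the knob.

Request:
apply_moves --targets '[0, 0, -0.06, 0, 0, -1, 0, 0, -0.06, 0, 0, -1, 0, 0, -0.06, 0, 0, -1, 0, 0, -0.06, 0, 0, -1, 0, 0, -0.06, 0, 0, -1, 0, 0, 0, 0, 0, -1, 0, 0, 0, 0, 0, -1, 0, 0, 0, 0, 0, -1, 0, 0, 0, 0, 0, -1, 0, 0, 0, 0, 0, -1]' --grip 0

```text
time_s: 1.1
tool_pos: [0.2812, -0.5579, 0.2383]
tcp_rot: [[0.296, 0.955, -0.0], [0.955, -0.296, 0.001], [0.001, -0.001, -1.0]]
wrist_force: [0.1, -1.0, -0.4]
width: 0.004
finger_force: 0.0
```

Request:
apply_moves --targets '[1, 0, 0, 0, 0, 0, 1, 0, 0, 0, 0, 0, 1, 0, 0, 0, 0, 0, 1, 0, 0, 0, 0, 0, 1, 0, 0, 0, 0, 0, 1, 0, 0, 0, 0, 0, 1, 0, 0, 0, 0, 0, 1, 0, 0, 0, 0, 0, 1, 0, 0, 0, 0, 0, 1, 0, 0, 0, 0, 0]'

```text
time_s: 2.1
tool_pos: [0.3561, -0.3185, 0.2385]
tcp_rot: [[0.299, 0.954, -0.0], [0.954, -0.299, 0.0], [0.0, -0.0, -1.0]]
wrist_force: [0.7, -0.5, -0.4]
width: -0.003
finger_force: 0.0
```

Request:
apply_moves --targets '[1, 0, 0, 0, 0, 0, 1, 0, 0, 0, 0, 0, 1, 0, 0, 0, 0, 0, 1, 0, 0, 0, 0, 0, 1, 0, 0, 0, 0, 0, 1, 0, 0, 0, 0, 0, 1, 0, 0, 0, 0, 0, 1, 0, 0, 0, 0, 0, 0, 0, 0, 0, 0, 0]'

```text
time_s: 3.0
tool_pos: [0.4167, -0.1256, 0.2388]
tcp_rot: [[0.295, 0.956, 0.0], [0.956, -0.295, 0.0], [0.0, 0.0, -1.0]]
wrist_force: [0.9, -0.3, -0.5]
width: -0.001
finger_force: 0.0
```

Request:
apply_moves --targets '[0.96, -0.335, 0, 0, 0, 0, 0.96, -0.335, 0, 0, 0, 0, 0.96, -0.335, 0, 0, 0, 0, 0.96, -0.335, 0, 0, 0, 0, 0.96, -0.335, 0, 0, 0, 0, 0.96, -0.335, 0, 0, 0, 0, 0.96, -0.335, 0, 0, 0, 0, 0.96, -0.335, 0, 0, 0, 0, 0, 0, 0, 0, 0, 0]'

```text
time_s: 3.9
tool_pos: [0.4092, 0.077, 0.2389]
tcp_rot: [[0.295, 0.955, 0.0], [0.955, -0.295, 0.0], [0.0, 0.0, -1.0]]
wrist_force: [-0.0, -0.7, 0.4]
width: -0.001
finger_force: 0.0
```

Run:
```python
from h import *
import cv2
a=env.camera("scene")[100:300,220:420,::-1];b=env.camera("top")[200:350,240:440,::-1]
r=lambda x:cv2.resize(x,(400,int(x.shape[0]*2)),interpolation=cv2.INTER_CUBIC)
a,b=r(a),r(b);b=cv2.copyMakeBorder(b,0,100,0,0,0)
cv2.imwrite("pics/d1.png",np.hstack([a,b]))
```

```text
(no output)
```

View pics/d1.png

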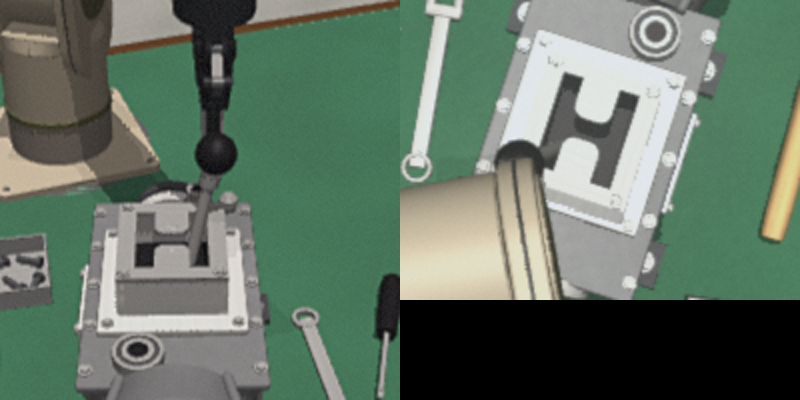

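The finger stands right behind the knob, in line with it and touching nothing. I'll push forward slowly.

Request:
apply_moves --targets '[0, 0.25, 0, 0, 0, 0, 0, 0.25, 0, 0, 0, 0, 0, 0.25, 0, 0, 0, 0, 0, 0.2, 0, 0, 0, 0, 0, 0.2, 0, 0, 0, 0, 0, 0.2, 0, 0, 0, 0, 0, 0.2, 0, 0, 0, 0, 0, 0.2, 0, 0, 0, 0, 0, 0.1, 0, 0, 0, 0, 0, 0, 0, 0, 0, 0]'

```text
time_s: 5.0
tool_pos: [0.4535, 0.0609, 0.2387]
tcp_rot: [[0.299, 0.954, -0.002], [0.954, -0.299, 0.001], [0.0, -0.002, -1.0]]
wrist_force: [-4.7, 1.0, 4.1]
width: 0.0
finger_force: 2.6
```

```bash
cat >> h.py <<'E'
import cv2
from scipy.optimize import least_squares
C=np.array([.493,.005]);Y=-.305
G=np.array([[np.cos(Y),-np.sin(Y),0],[np.sin(Y),np.cos(Y),0],[0,0,1]])
def proj(n,X):
    i=env.camera_info(n);p=np.array(i["R"])@X+np.array(i["t"]);return np.array([i["fx"]*p[0]/p[2]+i["cx"],i["fy"]*p[1]/p[2]+i["cy"]])
def knob(fa,ac):
    return np.array([*C,.075])+G@(.19*np.array([np.sin(fa),-np.sin(ac)*np.cos(fa),np.cos(ac)*np.cos(fa)]))
def ang(u,v):
    return least_squares(lambda q:proj("scene",knob(*q))-[u,v],[0,0]).x
def snap(name,crop=(100,300,220,420),k=3):
    a=env.camera("scene")[:,:,::-1];cv2.imwrite(f"pics/{name}.png",cv2.resize(a[crop[0]:crop[1],crop[2]:crop[3]],None,fx=k,fy=k,interpolation=cv2.INTER_CUBIC))
    s=env.state();l=G.T@(s["tool_pos"]-[*C,0]);print("tcp local",l.round(4),s["wrist_force"],s["time_s"])
E
python3 - <<'E'
from h import *
print(ang(328,177)); snap("e1")
for fa in(-.28,-.1,0,.28):print(fa,[proj("scene",knob(fa,a)).round(1).tolist() for a in(-.22,0,.22)])
E
```

```text
[-0.23606835 -0.24815957]
tcp local [-0.0545  0.0415  0.2387] [-5.31558826  1.56570181  3.17803298] 5.05
-0.28 [[324.8, 175.1], [303.5, 173.5], [282.2, 176.0]]
-0.1 [[326.6, 182.3], [303.8, 180.7], [281.0, 183.3]]
0 [[327.4, 187.9], [304.0, 186.3], [280.6, 188.9]]
0.28 [[328.2, 209.1], [304.7, 207.6], [281.2, 210.3]]
```

View pics/e1.png

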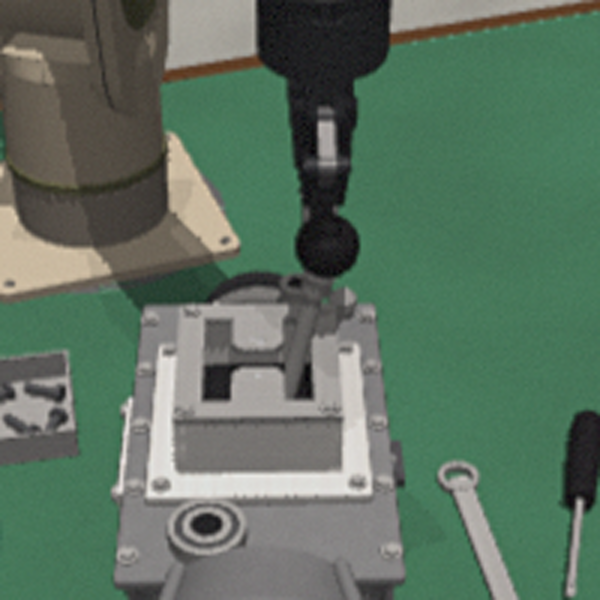

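The knob is at about (329.3,181.7), with the lever at about -0.11 and the force about 5 N. About 20 mm more will bring it to neutral.

Request:
apply_moves --targets '[0, 0.2, 0, 0, 0, 0, 0, 0.2, 0, 0, 0, 0, 0, 0.2, 0, 0, 0, 0, 0, 0.2, 0, 0, 0, 0, 0, 0, 0, 0, 0, 0]'

```text
time_s: 5.55
tool_pos: [0.4729, 0.0549, 0.2387]
tcp_rot: [[0.299, 0.954, -0.001], [0.954, -0.299, 0.001], [0.001, -0.001, -1.0]]
wrist_force: [-3.1, 0.8, 2.9]
width: -0.003
finger_force: 2.0
```

Run:
```python
from h import *
snap("e2",(150,270,260,400),5)
s=(260,150)
for fa in(-.06,0,.06):print(fa,[((proj("scene",knob(fa,a))-s)*5).round(0).tolist() for a in(-.22,)], ((proj("scene",np.array([*C,0])+G@[.116*fa,.026,.191])-s)*5).round(0))
```

```text
tcp local [-0.0343  0.0415  0.2387] [-3.56514353  2.15834195  2.84987077] 5.6
-0.06 [[335.0, 172.0]] [292. 332.]
0 [[337.0, 189.0]] [293. 343.]
0.06 [[339.0, 209.0]] [293. 355.]
```

View pics/e2.png

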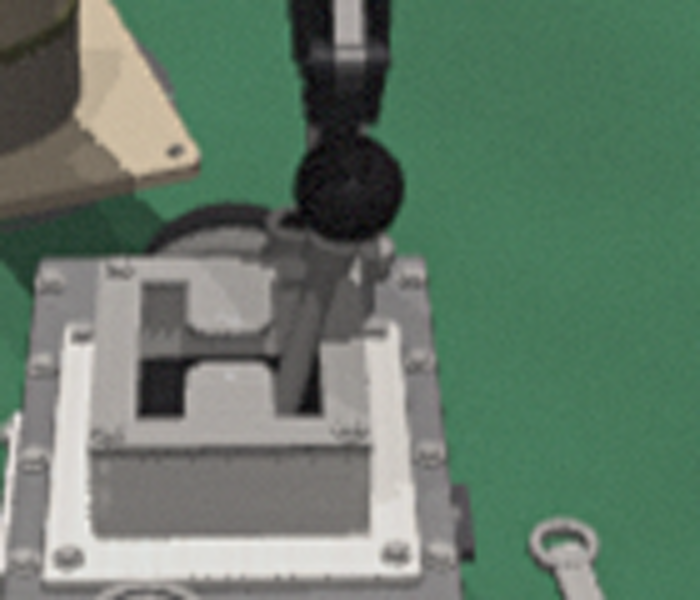

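Run:
```python
from h import *
s=(260,150)
for n,l in dict(FRout=(.0415,-.034),FLout=(.0415,.034),BRout=(-.0415,-.034),platFR=(.056,-.051),platFL=(.056,.051)).items():
    print(n,((proj("scene",np.array([*C,0])+G@[*l,.191])-s)*5).round(0))
```

```text
FRout [132. 419.]
FLout [320. 414.]
BRout [134. 281.]
platFR [ 84. 447.]
platFL [369. 440.]
```

The knob is at (350,187), which agrees with the model for neutral (fa ≈ 0). The gate corners agree too. I'll back off, go round to the knob's left side, then push right.

Request:
apply_moves --targets '[0, -0.5, 0, 0, 0, 0, 0.6, 0, 0, 0, 0, 0, 0.6, 0, 0, 0, 0, 0, 0.6, 0, 0, 0, 0, 0, 0, 0.6, 0, 0, 0, 0, 0, 0.6, 0, 0, 0, 0, 0, 0.6, 0, 0, 0, 0, 0, 0.04, 0, 0, 0, 0, 0, 0, 0, 0, 0, 0]'

```text
time_s: 6.5
tool_pos: [0.518, 0.0876, 0.2385]
tcp_rot: [[0.299, 0.954, -0.0], [0.954, -0.299, 0.0], [0.0, -0.001, -1.0]]
wrist_force: [0.3, 0.7, 0.7]
width: 0.002
finger_force: 0.0
```

Request:
apply_moves --targets '[-0.25, 0, 0, 0, 0, 0, -0.25, 0, 0, 0, 0, 0, -0.25, 0, 0, 0, 0, 0, -0.25, 0, 0, 0, 0, 0, -0.25, 0, 0, 0, 0, 0, -0.25, 0, 0, 0, 0, 0, -0.25, 0, 0, 0, 0, 0, -0.25, 0, 0, 0, 0, 0, 0, 0, 0, 0, 0, 0]'

```text
time_s: 7.4
tool_pos: [0.5029, 0.0384, 0.2386]
tcp_rot: [[0.301, 0.954, -0.001], [0.954, -0.301, -0.001], [-0.001, -0.0, -1.0]]
wrist_force: [-0.1, 0.0, -0.5]
width: -0.001
finger_force: 0.0
```

Run:
```python
from h import *
snap("e3",(150,270,260,400),5)
```

```text
tcp local [-0.0007  0.0349  0.2384] [-0.6851965   0.27573752 -0.02596326] 7.45
```

View pics/e3.png

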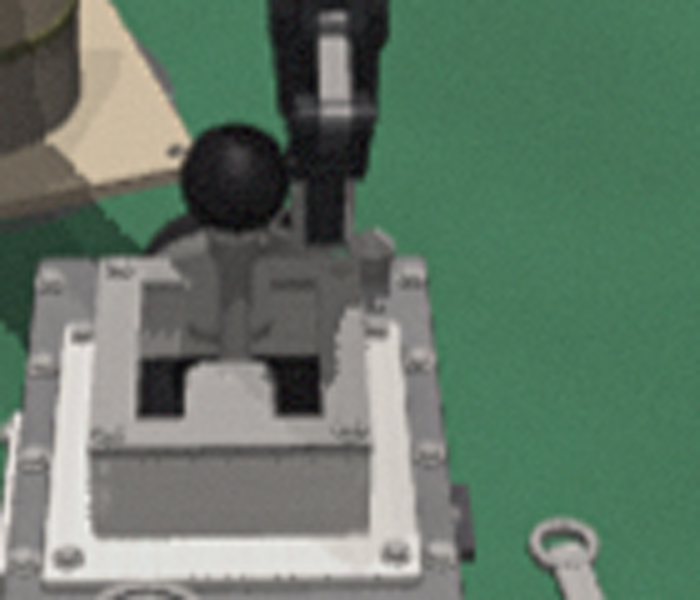

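The lever is crossing cleanly, with the knob at (236,177), about midway. 46 mm more to the right.

Request:
apply_moves --targets '[-0.2, 0, 0, 0, 0, 0, -0.2, 0, 0, 0, 0, 0, -0.2, 0, 0, 0, 0, 0, -0.2, 0, 0, 0, 0, 0, -0.2, 0, 0, 0, 0, 0, -0.2, 0, 0, 0, 0, 0, -0.2, 0, 0, 0, 0, 0, -0.2, 0, 0, 0, 0, 0, -0.24, 0, 0, 0, 0, 0, 0, 0, 0, 0, 0, 0]'

```text
time_s: 8.45
tool_pos: [0.4891, -0.0054, 0.2386]
tcp_rot: [[0.301, 0.954, -0.001], [0.954, -0.301, -0.001], [-0.001, -0.0, -1.0]]
wrist_force: [0.2, 0.1, 0.3]
width: -0.001
finger_force: 0.0
```

Run:
```python
from h import *
snap("e4",(150,270,240,380),5)
s=(240,150)
for q in((0,.17),(0,.22),(0,.245)):print(q,((proj("scene",knob(*q))-s)*5).round(0))
```

```text
tcp local [-0.0005 -0.0108  0.2387] [-0.3265338  -0.14662203  0.60770505] 8.5
(0, 0.17) [229. 190.]
(0, 0.22) [203. 195.]
(0, 0.245) [190. 198.]
```

View pics/e4.png

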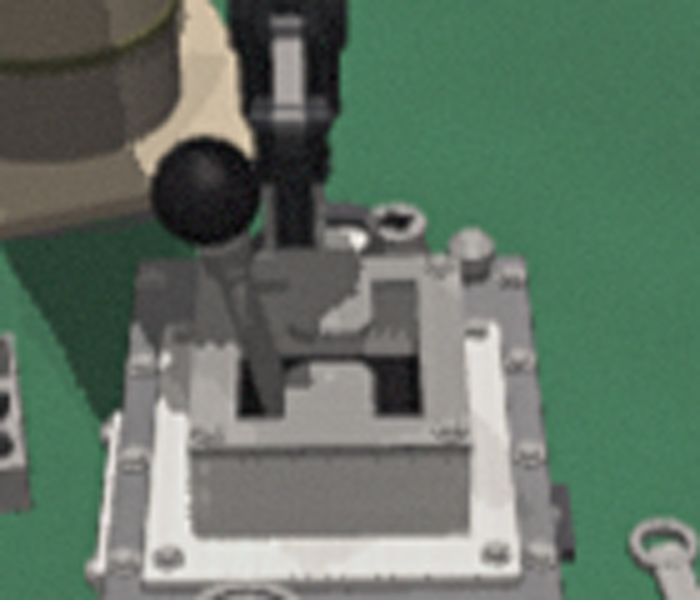

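The knob is at (206,191), so the lever is across at about +0.22. Next I'll go behind the knob in the right-hand lane.

Request:
apply_moves --targets '[0.4, 0, 0, 0, 0, 0, 0, -0.65, 0, 0, 0, 0, 0, -0.65, 0, 0, 0, 0, 0, -0.65, 0, 0, 0, 0, -0.55, 0, 0, 0, 0, 0, -0.55, 0, 0, 0, 0, 0, -0.55, 0, 0, 0, 0, 0, 0, 0, 0, 0, 0, 0]'

```text
time_s: 9.3
tool_pos: [0.4335, -0.0203, 0.2389]
tcp_rot: [[0.301, 0.954, 0.0], [0.954, -0.301, -0.001], [-0.001, 0.0, -1.0]]
wrist_force: [-0.1, -0.4, 0.5]
width: -0.001
finger_force: 0.0
```

Request:
apply_moves --targets '[0, 0.25, 0, 0, 0, 0, 0, 0.25, 0, 0, 0, 0, 0, 0.25, 0, 0, 0, 0, 0, 0.25, 0, 0, 0, 0, 0, 0.25, 0, 0, 0, 0, 0, 0.25, 0, 0, 0, 0, 0, 0.25, 0, 0, 0, 0, 0, 0.25, 0, 0, 0, 0, 0, 0.2, 0, 0, 0, 0, 0, 0, 0, 0, 0, 0]'

```text
time_s: 10.3
tool_pos: [0.4862, -0.0357, 0.2382]
tcp_rot: [[0.299, 0.954, -0.001], [0.954, -0.299, 0.001], [0.001, -0.001, -1.0]]
wrist_force: [-3.1, 2.5, -1.6]
width: -0.0
finger_force: 1.7
```

Run:
```python
from h import *
snap("e5",(150,270,240,380),5)
s=(240,150)
for q in((.2,.22),(.245,.22),(.28,.22)):print(q,((proj("scene",knob(*q))-s)*5).round(0))
```

```text
tcp local [ 0.0056 -0.0409  0.2384] [-3.9293142   2.51124783 -1.85988634] 10.35
(0.2, 0.22) [204. 267.]
(0.245, 0.22) [205. 286.]
(0.28, 0.22) [206. 301.]
```

View pics/e5.png

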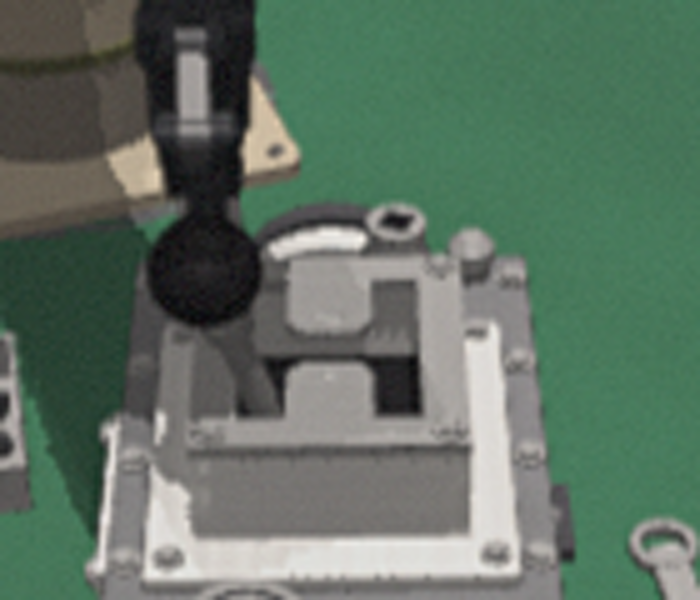

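The knob is at (205,268), so the lever is at about +0.20, with roughly 15 mm to go. I'll push on until the stop is felt.

Request:
apply_moves --targets '[0, 0.16, 0, 0, 0, 0, 0, 0.16, 0, 0, 0, 0, 0, 0.16, 0, 0, 0, 0, 0, 0, 0, 0, 0, 0]'

```text
time_s: 10.75
tool_pos: [0.4978, -0.0396, 0.2387]
tcp_rot: [[0.3, 0.954, -0.0], [0.954, -0.3, 0.0], [0.0, -0.0, -1.0]]
wrist_force: [-4.2, 1.1, -2.4]
width: 0.003
finger_force: 1.9
```

Request:
apply_moves --targets '[0, 0.1, 0, 0, 0, 0, 0, 0, 0, 0, 0, 0]'

```text
time_s: 10.95
tool_pos: [0.4997, -0.0401, 0.2387]
tcp_rot: [[0.299, 0.954, -0.001], [0.954, -0.299, 0.0], [-0.0, -0.001, -1.0]]
wrist_force: [-5.5, 1.3, -3.2]
width: -0.001
finger_force: 2.9
```

Request:
apply_moves --targets '[0, 0.08, 0, 0, 0, 0, 0, 0.08, 0, 0, 0, 0, 0, 0, 0, 0, 0, 0]'

```text
time_s: 11.25
tool_pos: [0.5022, -0.0408, 0.2382]
tcp_rot: [[0.299, 0.954, -0.004], [0.954, -0.299, 0.0], [-0.001, -0.004, -1.0]]
wrist_force: [-12.2, 3.0, -1.1]
width: -0.002
finger_force: 6.4
```

Request:
apply_moves --targets '[0, 0.08, 0, 0, 0, 0, 0, 0, 0, 0, 0, 0, 0, 0, 0, 0, 0, 0]'

```text
time_s: 11.55
tool_pos: [0.5033, -0.0412, 0.238]
tcp_rot: [[0.299, 0.954, -0.006], [0.954, -0.299, 0.0], [-0.001, -0.006, -1.0]]
wrist_force: [-15.3, 3.7, -0.8]
width: 0.0
finger_force: 8.0
```

The force rises steeply, so the lever is on its stop. I'll withdraw straight back, then check.

Request:
apply_moves --targets '[0, -0.3, 0, 0, 0, 0, 0, -0.6, 0, 0, 0, 0, 0, -0.8, 0, 0, 0, 0, 0, -0.8, 0, 0, 0, 0, 0, 0, -0.8, 0, 0, 0, 0, 0, -0.8, 0, 0, 0, 0, 0, 0, 0, 0, 0, 0, 0, 0, 0, 0, 0]'

```text
time_s: 12.35
tool_pos: [0.4469, -0.0234, 0.2796]
tcp_rot: [[0.3, 0.954, 0.003], [0.954, -0.3, -0.001], [-0.0, 0.003, -1.0]]
wrist_force: [0.5, -0.2, 0.2]
width: -0.002
finger_force: 0.0
```

Run:
```python
from h import *
snap("e6",(140,290,220,420),4)
s=(220,140)
for q in((.2,.22),(.245,.22),(.28,.22)):print(q,((proj("scene",knob(*q))-s)*4).round(0))
```

```text
tcp local [-0.0359 -0.041   0.2789] [0.27667983 0.41078467 0.67885111] 12.4
(0.2, 0.22) [243. 254.]
(0.245, 0.22) [244. 269.]
(0.28, 0.22) [245. 281.]
```

View pics/e6.png

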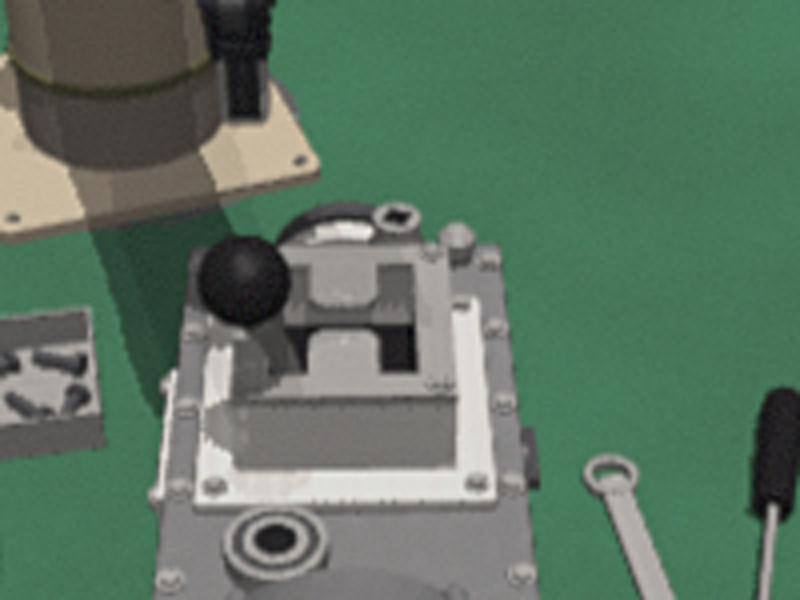

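The knob is at (244,280), which is fa ≈ 0.28 and across ≈ 0.22: fully home in third. The gripper is clear, and the socket and bearing stand in place.

```bash
python3 -c "
from station import env
print(env.hand_in())"
```

```text
the job is handed in; nothing more can be done
None
```

The lever is in third, against its forward stop in the right-hand lane. The gripper is clear of it, no loose parts were touched, and the job is handed in at about 12 s; no verdict came back.

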